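Crack a walnut for the cheese plate

ROBOT

A 6-joint arm with a two-finger parallel gripper is mounted at the origin on the work surface. World frame = base frame: x ahead of the robot, y to its left, z up, the work surface at z = 0. Lengths are in m, angles in rad, forces in N, time in s.
With the tool pointing down it reaches from about 0.325 to 0.925 m from the base axis. Payload 3.1 kg.
Tool frame: the origin (TCP) lies midway between the tips of the shut fingers; the grasp point (between the pads) lies 19 mm behind it; z points along the fingers, y is the direction in which the jaws open and shut (so a half turn about z gives the same grasp; the last joint's range is limited). The gripper opens to 85 mm and grips with 20 to 120 N. Pads are 22 mm wide; open, the fingers measure 114 mm over their backs; the gripper's body (76 mm by 85 mm) begins 54 mm behind the grasp point. The pads swing forward as they close: fully open they stand 13 mm farther back than shut.
Start: joints at [-1.289, 0.217, 1.613, -0, 1.311, -0.112], TCP at [0.24, -0.577, 0.231] pointing down, gripper open.
Joint ranges: [-2.75, 2.75], [-0.78, 2.1], [0.31, 2.55], [-1.13, 4.27], [0.13, 2.63], [-2.58, 2.58]. Speed limits (rad/s): [2.79, 2.79, 3.14, 3.14, 3.14, 3.14].

INTERFACE

Orientations are given as a rotation vector (axis times angle).
In Python, from rig import r gives the robot as it stands. The module is installed in compiled form; this text tells all that it offers.
- The arm moves only by the tool step_arm, never from a script. Its argument "steps" is text: rows parted by semicolons, each of 7 numbers parted by spaces: the shift along the world's x, y, z in cm, then the turn, a rotation vector about the world's x, y, z in degrees, then the gripper command: -1 is fully open, 1 is shut, values between are in proportion. A call has 1 to 20 rows; each row is the pose to reach, as a shift and turn from the pose measured when the call began; what a row does not reach only later rows make up. A row lasts 1/12 s, in which the tool goes at most 41.7 mm and 7.16 degrees, less where a joint would pass 70% of its speed; a pose out of reach is approached as far as the arm can. A call with a gripper value outside its range is refused whole. The fingers move at their own pace and stop on an object; "force" is the grip in N (left out, the last holds). Time passes only in rows, so rows that repeat a pose let the fingers close. It gives the time, the measured TCP pose, the force and the opening at its end, in the units of the state.
- r.sense(): the state, without advancing time (a new reading comes with each control period).
- r.read_camera(name): name is "scene" or "top" or "wrist"; returns a dict with "frame" (480x640x3 uint8, blue, green, red), "vfov" (degrees; the focal length in pixels is half the picture's height over the tangent of half this angle, whatever the lens; pixels are square), "cx", "cy" (the principal point, pixels), "rvec" (rotation vector, rad) and "tvec" (3), from world to camera coordinates, as OpenCV has them. Camera axes: x right, y down, z forward; pixel columns grow to the right and rows downward; lengths in m; the calibration is good to about 2 mm. A picture is of the moment at which its call begins. There is no depth.
- r.sign_off(): hands the job in, once; it reports no verdict.
The state is a dict: "clock": time; "joint_positions": joint angles; "joint_vel": joint speeds; "tau": joint torques, N m; "tool_pos": TCP position; "eef_rot": TCP orientation; "ft_force": force on the tool from outside, world axes, zero at the start; "torque": the same for the moment, N m; "width": finger opening in m.
Only numpy, scipy, OpenCV 4.12 (cv2) and the standard library are available. Lean on these libraries where they do the work, as an engineer would, in place of code of your own. Each camera call takes 0.05 s, during which the arm holds its last target.

TASK

Set the loose walnut on the small rest of the nutcracker, its two blunt ends facing the two jaws, and let go of it. Then squeeze the two handles together until you feel the shell give, stop there so that the kernel is not crushed, and let go, leaving the cracked nut on the rest. Do not knock the jar or the tin away.

Things in the scene. Friction and masses are not known exactly. Their poses are not given: they have to be found in the camera images.
- nut_center (a point): Centre of the loose brown walnut: 34 mm across its round middle, 34 mm high, centre 17 mm above what it stands on, 33 g. A pale seam rings the middle; the y axis, level, runs square to it through two blunt ends (18 mm flats), -y end 15 mm from here, +y end 13.5 to 18 mm (length differs from nut to nut). Strong when gripped on the seam (along its level x); by the ends it would crack.
- nut_shell (a joint): How far (m) the walnut's shell has caved in from end to end: 0 whole, at most 0.005. It holds up to 36 N between its ends, then gives: resistance falls to about 24 N at 0.0018 and 16 N at 0.003; it stays where it is left. Cracked is 0.0012 to 0.004; beyond 0.004 the kernel is crushed.
- rest (a point): Centre of the top of the nutcracker's rest: a wooden block 20 x 20 mm, top 18 mm above the counter, on a fixed wooden stand 150 x 100 x 8 mm. x runs from the handles' free ends to the hinges, y to the left handle. Hinge pins at x +50, y +-30 mm. Jaws 22 mm long and high, 17 mm above this point, face each other along y; gap 43 mm at both handles 0, less 50 mm per rad of each; open from above.
- handle_left_grip (a point): Where to squeeze the left handle: on the bar's centre line, 125 mm from its hinge pin, 35 mm above the counter. A steel bar 13 mm thick from the hinge towards the rest's -x, 160 mm long. At 0 rad the two grip points are 60 mm apart (73 mm over the bars; they start 63 to 70 mm); each comes in 125 mm per rad. Force here counts 2.5 times at the jaw.
- handle_right_grip (a point): The same point of the right handle (the one at -y of the rest).
- handle_left (a joint): Angle of the left handle (rad): 0 fully open, grows as it closes, 0.19 at most; a slightly stiff hinge (0.05 N m) that stays where it is left.
- handle_right (a joint): The same for the right handle.
- jam_jar: Bystander: a small amber jar 52 mm across and 65 mm high, standing; origin at the centre of its underside. Not to be moved.
- small_tin: Bystander: a small grey tin with a pale band, 56 mm across and 55 mm high, standing; origin at the centre of its underside. Not to be moved.
Things that resemble listed ones, but are neither listed nor needed, are in the scene too. What is meant by the part that bears nut_center is not yellow, and is the larger of those in its own colour.

How it is judged:
By the outcome, as a careful person would: the job done as asked, in the order asked, and still so for the second after the job is handed in, with the robot touching nothing.
It also fails if it takes over 54 s, if anything falls off the work surface, if the arm or the gripper's body presses on something with over 40 N, if the wrist force passes 120 N, or if a joint passes its speed limit or range.

## Working session

There is one attempt and no reset: what is moved stays moved. The work goes in short steps, Python scripts to look and compute and a tool call to move; the robot and the scene stay as the last step left them, time stands still between calls to the robot, and variables do not carry over. Pictures are saved under pics/ and viewed, and the job is handed in when it is done.

Besides the shell and the picture viewer there is one more tool, called after ">>>" by a JSON object that holds its "name" and its "arguments". step_arm: Moves the arm, as the interface text tells. Its arguments: {"type":"object","properties":{"steps":{"type":"string"},"force":{"type":"number"}},"required":["steps"]}

```bash
mkdir -p pics
cat > h.py <<'E'
import numpy as np, cv2
from rig import r
def snap(n,f):
    c=r.read_camera(n); cv2.imwrite('pics/'+f,c['frame'])
    c['K']=np.array([[240/np.tan(np.radians(c['vfov'])/2),0,c['cx']],[0,240/np.tan(np.radians(c['vfov'])/2),c['cy']],[0,0,1]])
    np.savez('pics/'+f+'.npz',K=c['K'],rvec=c['rvec'],tvec=c['tvec']); return c
def cam(f):
    d=np.load('pics/'+f+'.npz'); return d['K'],cv2.Rodrigues(d['rvec'].astype(float))[0],d['tvec'].reshape(3).astype(float)
def onz(f,u,v,z):
    K,R,t=cam(f); d=R.T@np.linalg.inv(K)@[u,v,1]; o=-R.T@t
    return o+d*(z-o[2])/d[2]
def tri(obs):
    A=[];b=[]
    for f,u,v in obs:
        K,R,t=cam(f); d=R.T@np.linalg.inv(K)@[u,v,1]; d/=np.linalg.norm(d); o=-R.T@t
        P=np.eye(3)-np.outer(d,d); A.append(P); b.append(P@o)
    A=np.vstack(A);b=np.hstack(b); x=np.linalg.lstsq(A,b,rcond=None)[0]; return x,np.linalg.norm(A@x-b)
def proj(f,X):
    K,R,t=cam(f); return cv2.projectPoints(np.array(X,float).reshape(-1,3),cv2.Rodrigues(R)[0],t,K,None)[0].reshape(-1,2)
E
python3 - <<'E'
from h import *
np.set_printoptions(precision=4,suppress=True)
for n in ['scene','top','wrist']:
    c=snap(n,n+'0.png'); print(n,c['vfov'],cam(n+'0.png')[1].T@-cam(n+'0.png')[2])
print(r.sense())
E
```

```text
scene 54.07349687573815 [ 0.8902 -0.226   0.6116]
top 49.32319372536371 [0.4375 0.0797 0.7681]
wrist 69.06967539833903 [ 0.3129 -0.5475  0.3717]
{'clock': 0.15, 'joint_positions': array([-1.2892,  0.2176,  1.6146,  0.    ,  1.3113, -0.1122]), 'joint_vel': array([-0.0003, -0.002 , -0.0056, -0.0006,  0.0005, -0.0005]), 'tau': array([ -0.0006, -39.7444, -30.4418,  -0.0003,   0.0058,  -0.    ]), 'tool_pos': array([ 0.2397, -0.5766,  0.2303]), 'eef_rot': array([-3.0791, -0.6142,  0.0002]), 'ft_force': array([ 0.6223,  0.2102, -1.0189]), 'torque': array([-0.03  , -0.0263, -0.0012]), 'width': 0.0852868308083279}
```

View pics/scene0.png

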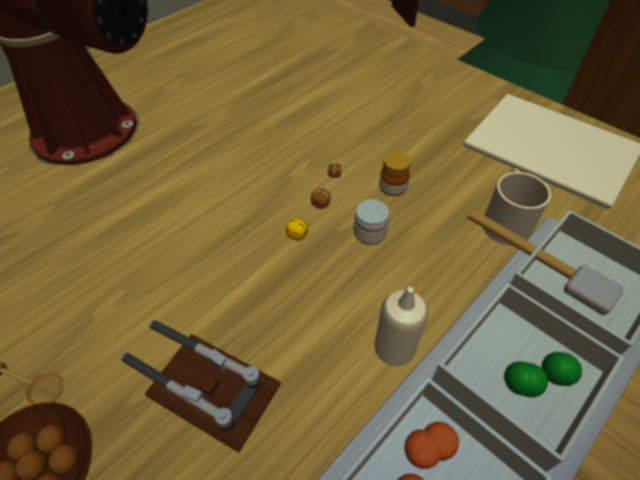

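View pics/top0.png

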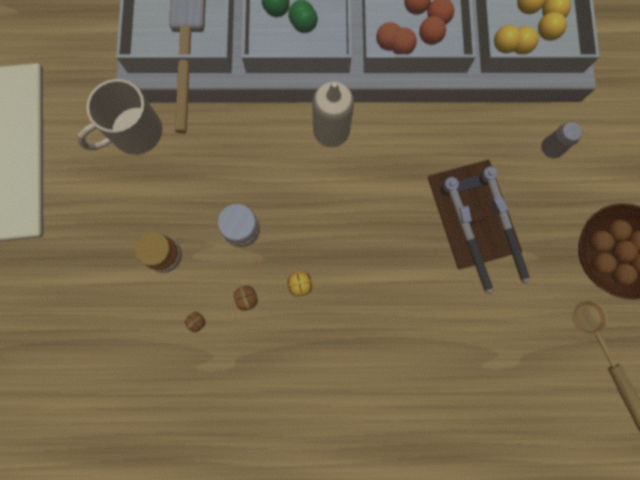

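View pics/wrist0.png

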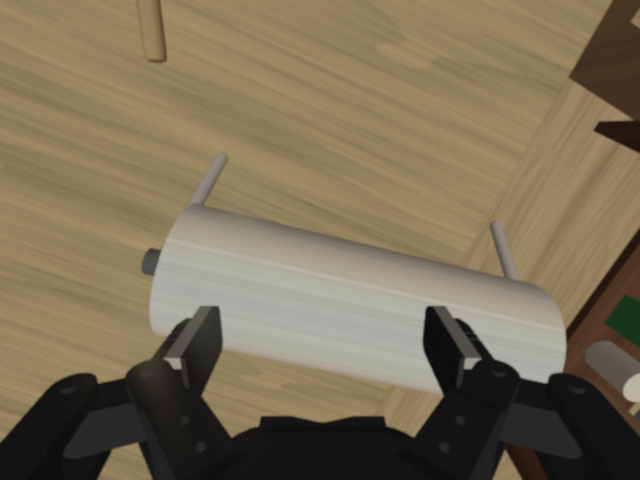

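Top view: the target walnut is the larger brown one at about (245,297), the small brown lookalike is at (195,321) and the yellow one at (300,284). The nutcracker is around (475,215), with its handles towards (505,285).

Run:
```python
from h import *
np.set_printoptions(precision=4,suppress=True)
for n,p,z in [('nut',(245,297),.017),('small',(195,321),.012),('yel',(300,284),.017),('tin top',(237,220),.055),('jar top',(154,249),.065),('pinL',(490,174),.04),('pinR',(452,184),.04),('hL',(525,279),.035),('hR',(488,290),.035)]:
    print(n,onz('top0.png',*p,z))
for n,p,z in [('nut',(321,198),.017),('pin?',(251,374),.04),('pin?',(224,416),.04)]: print(n,onz('scene0.png',*p,z))
print(tri([('top0.png',245,297),('scene0.png',321,198)]))
a=cv2.imread('pics/top0.png')
x=cv2.resize(a[150:310,410:550],None,fx=4,fy=4,interpolation=cv2.INTER_CUBIC)[:600]
cv2.imwrite('pics/c1.png',x)
cv2.imwrite('pics/c2.png',cv2.resize(a[200:340,130:330],None,fx=4,fy=4,interpolation=cv2.INTER_CUBIC))
```

```text
nut [0.4994 0.1828 0.017 ]
small [0.466  0.2539 0.012 ]
yel [0.5176 0.1043 0.017 ]
tin top [0.6036 0.1913 0.055 ]
jar top [0.5611 0.3014 0.065 ]
pinL [ 0.6748 -0.1733  0.04  ]
pinR [ 0.6597 -0.1169  0.04  ]
hL [ 0.5213 -0.2141  0.035 ]
hR [ 0.506  -0.1606  0.035 ]
nut [0.4971 0.1868 0.017 ]
pin? [ 0.6603 -0.1139  0.04  ]
pin? [ 0.6766 -0.1711  0.04  ]
(array([0.4995, 0.183 , 0.0213]), np.float64(0.0012441645045538957))
```

View pics/c1.png

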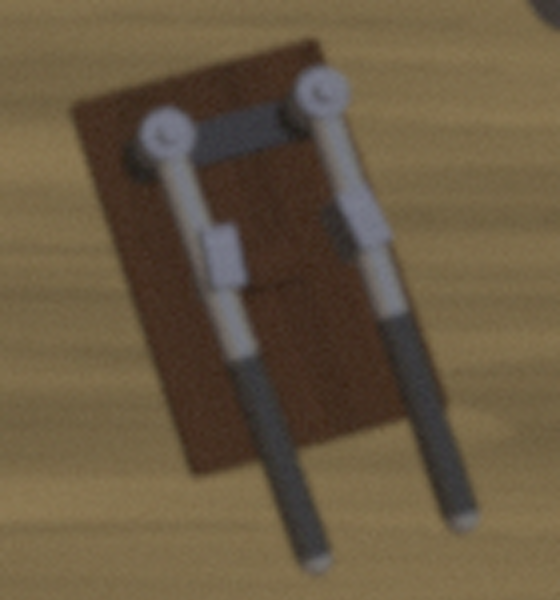

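View pics/c2.png

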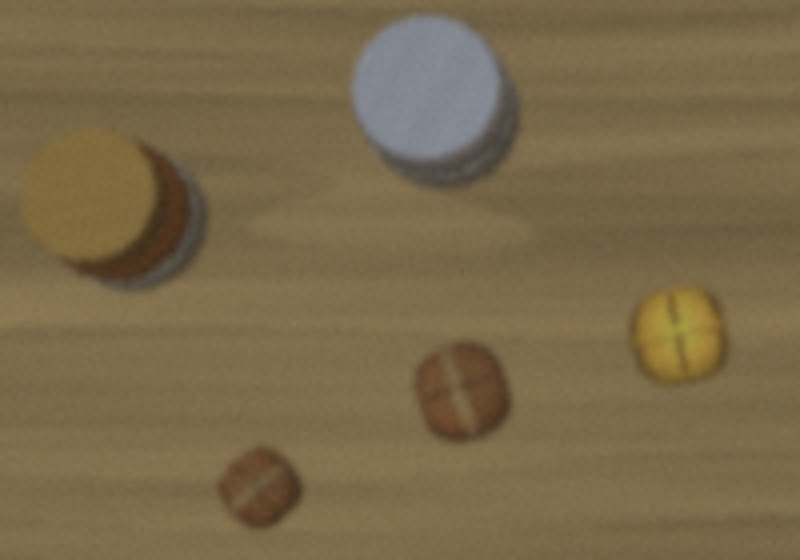

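>>> {"name": "step_arm", "arguments": {"steps": "36 36 2 0 0 83 -1;36 36 2 0 0 83 -1;36 36 2 0 0 83 -1;36 36 2 0 0 83 -1;36 36 2 0 0 83 -1;36 36 2 0 0 83 -1;36 36 2 0 0 83 -1;36 36 2 0 0 83 -1;36 36 2 0 0 83 -1;36 36 2 0 0 83 -1;36 36 2 0 0 83 -1;36 36 2 0 0 83 -1;36 36 2 0 0 83 -1;36 36 2 0 0 83 -1;36 36 2 0 0 83 -1;36 36 2 0 0 83 -1;36 36 2 0 0 83 -1", "force": 30}}

```text
clock: 1.57
tool_pos: [0.5984, -0.2181, 0.2499]
eef_rot: [-1.902, -2.498, 0.003]
ft_force: [-0.3, 0.0, 0.8]
width: 0.0853
```

Run:
```python
from h import *
np.set_printoptions(precision=4,suppress=True)
snap('wrist','w1.png'); s=r.sense(); print(s['tool_pos'],s['eef_rot'],s['joint_positions'])
K,R,t=cam('w1.png'); print('cam',-R.T@t,'fwd',R[2]); print(proj('w1.png',[s['tool_pos'],[.619,-.158,.018],[.53,-.184,.035]]))
```

```text
[ 0.5984 -0.2181  0.2501] [-1.9025 -2.4978  0.003 ] [-0.4588  0.2291  1.5633 -0.0016  1.3513 -0.7274]
cam [ 0.5786 -0.1432  0.3915] fwd [ 0.0796 -0.2956 -0.952 ]
[[321.0259 308.2656]
 [356.474  154.3096]
 [264.9664 156.9117]]
```

View pics/w1.png

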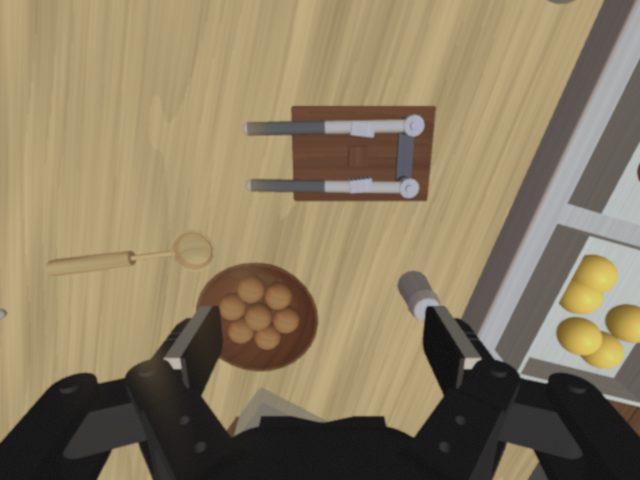

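Wrist view: the nutcracker's rest is at about (357,155), the pins at (414,125) and (409,188), and the handle tips at (248,128) and (251,185).

Run:
```python
from h import *
a=cv2.imread('pics/w1.png')
cv2.imwrite('pics/w1c.png',cv2.resize(a[95:215,240:440],None,fx=4,fy=4,interpolation=cv2.INTER_CUBIC))
```

```text
(no output)
```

View pics/w1c.png

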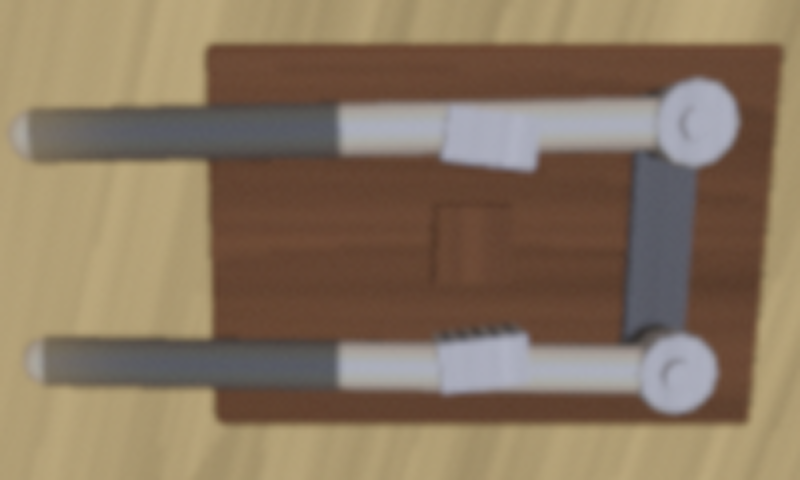

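>>> {"name": "step_arm", "arguments": {"steps": "-5 8 0 0 0 3.5 -0.2;-10 34 -6 0 0 3.5 -0.2;-10 34 -6 0 0 3.5 -0.2;-10 34 -6 0 0 3.5 -0.2;-10 34 -6 0 0 3.5 -0.2;-10 34 -6 0 0 3.5 -0.2;-10 34 -6 0 0 3.5 -0.2;-10 34 -6 0 0 3.5 -0.2;-10 34 -6 0 0 3.5 -0.2;-10 34 -6 0 0 3.5 -0.2;-10 34 -6 0 0 3.5 -0.2;-10 34 -6 0 0 3.5 -0.2"}}

```text
clock: 2.62
tool_pos: [0.4989, 0.1207, 0.1904]
eef_rot: [-1.827, -2.555, 0.003]
ft_force: [-0.9, -1.6, -0.5]
width: 0.0517
```

Run:
```python
from h import *
np.set_printoptions(precision=4,suppress=True)
snap('wrist','w2.png'); s=r.sense(); print(s['tool_pos'],s['eef_rot'],s['joint_positions'],s['width'])
K,R,t=cam('w2.png'); print('cam',-R.T@t,'fwd',R[2]); print(proj('w2.png',[s['tool_pos'],[.4995,.183,.017]]))
```

```text
[0.4992 0.1204 0.1906] [-1.8287 -2.5541  0.0026] [ 0.1005  0.0193  1.9111 -0.0011  1.2127 -0.2271] 0.05122749328625773
cam [0.4744 0.1943 0.332 ] fwd [ 0.0984 -0.291  -0.9516]
[[321.4761 308.9396]
 [345.4204 151.208 ]]
```

View pics/w2.png

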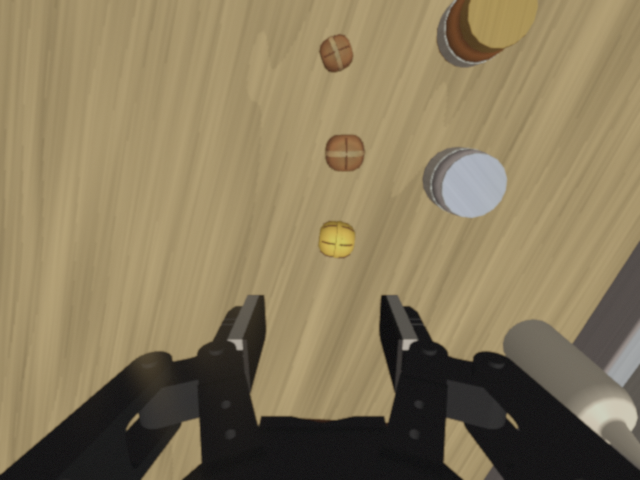

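Wrist view: the walnut is at (345,152), with its pale seam horizontal, so it is already aligned with the jaws' opening. The tin is at (470,183).

Run:
```python
from h import *
np.set_printoptions(precision=4,suppress=True)
def seg(f,u,v,w=32):
    a=cv2.imread('pics/'+f); m=np.full(a.shape[:2],cv2.GC_BGD,np.uint8)
    m[v-w:v+w,u-w:u+w]=cv2.GC_PR_BGD; cv2.circle(m,(u,v),w//3+2,cv2.GC_PR_FGD,-1); cv2.circle(m,(u,v),w//4,cv2.GC_FGD,-1)
    cv2.grabCut(a,m,None,np.zeros((1,65)),np.zeros((1,65)),6,cv2.GC_INIT_WITH_MASK)
    M=((m==1)|(m==3)).astype(np.uint8); c=max(cv2.findContours(M,0,1)[0],key=cv2.contourArea)
    x,y,W,H=cv2.boundingRect(c); mm=cv2.moments(c); print(f,x,y,W,H,mm['m10']/mm['m00'],mm['m01']/mm['m00'],cv2.minAreaRect(c)); return (f,x+W/2-.5,y+H/2-.5)
o=[seg('w2.png',345,152),seg('top0.png',245,297,22),seg('scene0.png',321,198,20)]
print(tri(o),tri(o[:2]),tri(o[::2]))
for q,z in zip(o,(.017,)*3): print(onz(*q,z))
a=cv2.imread('pics/w2.png')
cv2.imwrite('pics/w2c.png',cv2.resize(a[120:185,310:380],None,fx=8,fy=8,interpolation=cv2.INTER_CUBIC))
# nutcracker from w1 crop points
c=lambda x,y:(240+x/4-.375,95+y/4-.375)
P={}
for n,(x,y),z in [('standTL',(208,46),.008),('standTR',(781,46),.008),('standBL',(217,422),.008),('standBR',(748,422),.008),
  ('rL',(435,205),.018),('r2',(512,205),.018),('r3',(431,284),.018),('r4',(508,284),.018),
  ('pinL',(692,122),.05),('pinR',(678,372),.05),('tipL',(20,135),.035),('tipR',(35,361),.035),('LG@x=150 top',(150,132),.042),('RG@150',(150,362),.042)]:
    P[n]=onz('w1.png',*c(x,y),z); print(n,P[n])
S=np.mean([P[k] for k in('standTL','standTR','standBL','standBR')],0); print('stand c',S)
for a_,b in(('standTL','standTR'),('standBL','standBR'),('standBL','standTL'),('standBR','standTR'),('pinR','pinL'),('tipR','tipL')):
    d=P[b]-P[a_]; print(a_,b,np.linalg.norm(d),np.degrees(np.arctan2(d[1],d[0])))
print('rest',np.mean([P[k] for k in('rL','r2','r3','r4')],0))
```

```text
w2.png 325 134 40 38 344.41844813935074 152.21839535497492 ((344.5, 152.5), (37.0, 39.0), 90.0)
top0.png 234 285 24 26 245.21198668146505 297.64890862005177 ((245.16038513183594, 297.3113098144531), (25.136981964111328, 22.389768600463867), 74.05460357666016)
scene0.png 311 188 20 21 320.3154855643044 198.054593175853 ((320.5, 198.0), (20.0, 19.0), 90.0)
(array([0.4989, 0.1821, 0.0215]), np.float64(0.001392576589201673)) (array([0.4987, 0.1818, 0.0193]), np.float64(0.0003292280840235874)) (array([0.4992, 0.1824, 0.0218]), np.float64(0.0009287255426417788))
[0.4991 0.1817 0.017 ]
[0.4987 0.1821 0.017 ]
[0.4965 0.1862 0.017 ]
standTL [ 0.5417 -0.1301  0.008 ]
standTR [ 0.6835 -0.091   0.008 ]
standBL [ 0.5676 -0.2244  0.008 ]
standBR [ 0.7099 -0.185   0.008 ]
rL [ 0.6084 -0.1521  0.018 ]
r2 [ 0.6276 -0.1468  0.018 ]
r3 [ 0.6132 -0.1716  0.018 ]
r4 [ 0.6327 -0.1662  0.018 ]
pinL [ 0.658  -0.1177  0.05  ]
pinR [ 0.6746 -0.1734  0.05  ]
tipL [ 0.505  -0.1628  0.035 ]
tipR [ 0.5197 -0.2157  0.035 ]
LG@x=150 top [ 0.5362 -0.1535  0.042 ]
RG@150 [ 0.5487 -0.2069  0.042 ]
stand c [ 0.6256 -0.1576  0.008 ]
standTL standTR 0.14708943289861845 15.41678445939626
standBL standBR 0.14769267016079424 15.445810496500235
standBL standTL 0.0977468693119504 105.35579244567039
standBR standTR 0.09767326835602243 105.70959958678459
pinR pinL 0.05811806048629592 106.59184148137328
tipR tipL 0.05490147834759626 105.52034750725579
rest [ 0.6205 -0.1592  0.018 ]
```

View pics/w2c.png

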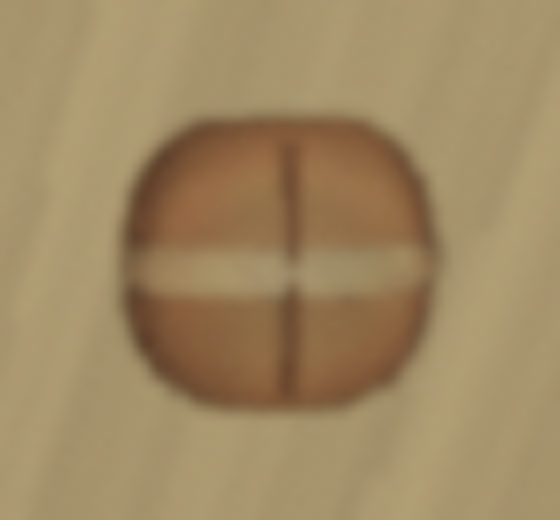

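>>> {"name": "step_arm", "arguments": {"steps": "0 6.1 -8 0 0 1 -0.3;0 6.1 -8 0 0 1 -0.3;0 6.1 -11 0 0 1 -0.3;0 6.1 -14 0 0 1 -0.3;0 6.1 -16 0 0 1 -0.3;0 6.1 -16 0 0 1 -0.3;0 6.1 -16 0 0 1 -0.3"}}

```text
clock: 3.25
tool_pos: [0.499, 0.1799, 0.0298]
eef_rot: [-1.808, -2.567, 0.006]
ft_force: [-0.2, -0.2, 1.2]
width: 0.0557
```

Run:
```python
from h import *
np.set_printoptions(precision=4,suppress=True)
snap('wrist','w3.png'); s=r.sense(); print(s['tool_pos'],s['eef_rot'],s['width'],s['ft_force'])
print(proj('w3.png',[s['tool_pos'],[.499,.182,.017]]))
```

```text
[0.5007 0.1804 0.0316] [ 1.8088  2.5678 -0.0012] 0.05556768147440199 [ 0.3702 -0.2832 -0.1343]
[[324.9758 309.943 ]
 [322.6803 291.3919]]
```

View pics/w3.png

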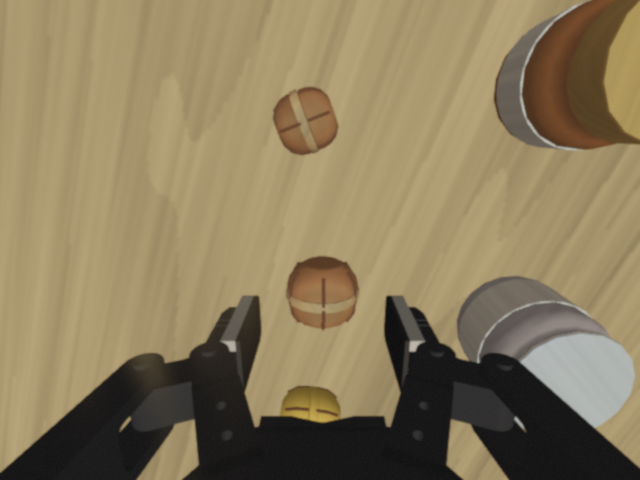

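Wrist view: the nut at (323,293) sits centred between the open fingers, clear of the tin. I'll go down and close.

>>> {"name": "step_arm", "arguments": {"steps": "-0.1 0.2 -1.5 0 0 0 -0.3;-0.1 0.2 -2.7 0 0 0 -0.3;-0.1 0.2 -2.7 0 0 0 -0.3;-0.1 0.2 -2.7 0 0 0 0.5;-0.1 0.2 -2.7 0 0 0 0.5;-0.1 0.2 -2.7 0 0 0 0.5;-0.1 0.2 -2.7 0 0 0 0.5;-0.1 0.2 -2.7 0 0 0 0.5;-0.1 0.2 -2.7 0 0 0 0.5", "force": 30}}

```text
clock: 4.05
tool_pos: [0.5008, 0.1826, 0.0057]
eef_rot: [1.808, 2.567, 0.001]
ft_force: [-0.8, -1.1, 5.9]
width: 0.033
```

Run:
```python
from h import *
np.set_printoptions(precision=4,suppress=True)
snap('wrist','w4.png'); s=r.sense(); print(s['tool_pos'],s['eef_rot'],s['width'],s['ft_force'])
```

```text
[0.5008 0.1826 0.0057] [1.8077 2.5668 0.0009] 0.033133925680495564 [-0.9244 -1.062   5.262 ]
```

View pics/w4.png

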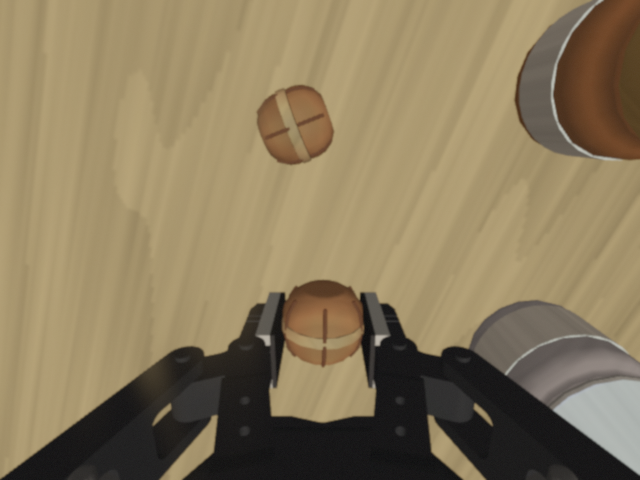

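>>> {"name": "step_arm", "arguments": {"steps": "0 0 3 0 0 0 0.5;0 0 7 0 0 0 0.5;0 0 11 0 0 0 0.5;4 -11 11 0 0 -2 0.5;8 -22 11 0 0 -4.3 0.5;11.9 -34.2 11 0 0 -4.3 0.5;11.9 -34.2 11 0 0 -4.3 0.5;11.9 -34.2 11 0 0 -4.3 0.5;11.9 -34.2 11 0 0 -4.3 0.5;11.9 -34.2 11 0 0 -4.3 0.5;11.9 -34.2 11 0 0 -4.3 0.5;11.9 -34.2 11 0 0 -4.3 0.5;11.9 -34.2 11 0 0 -4.3 0.5;11.9 -34.2 11 0 0 -4.3 0.5"}}

```text
clock: 5.27
tool_pos: [0.6196, -0.1609, 0.115]
eef_rot: [1.907, 2.495, 0.001]
ft_force: [0.2, 1.0, -0.5]
width: 0.0334
```

Run:
```python
from h import *
np.set_printoptions(precision=4,suppress=True)
snap('wrist','w5.png');snap('scene','s5.png'); s=r.sense(); print(s['tool_pos'],s['eef_rot'],s['width'],s['ft_force'])
print('w4 seam',onz('w4.png',324,346,.034))
print(proj('w5.png',[[.620,-.159,.018]]))
```

```text
[ 0.6188 -0.1584  0.1147] [-1.9038 -2.4987 -0.0006] 0.03336373570703426 [-0.3618  0.1401 -0.7708]
w4 seam [0.502  0.1824 0.034 ]
[[322.3055 239.7017]]
```

View pics/w5.png

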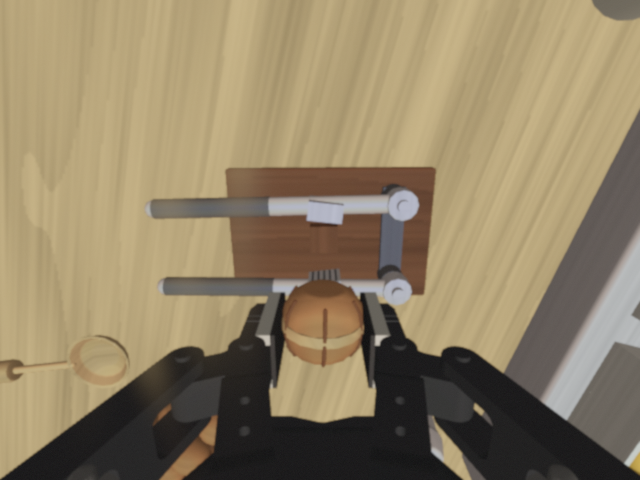

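View pics/s5.png

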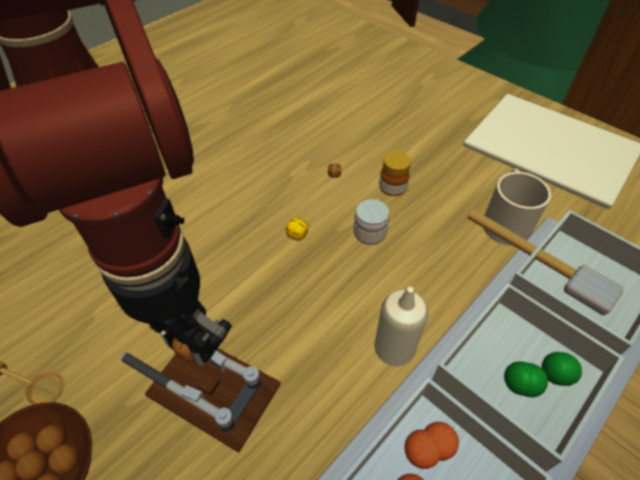

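Wrist view: the nut is held at (323,325) and the crosshair of the rest is at (322,240). I'll zoom in to refine the rest, the jaws and their heights.

Run:
```python
from h import *
a=cv2.imread('pics/w5.png')
cv2.imwrite('pics/w5c.png',cv2.resize(a[160:310,220:440],None,fx=3.6,fy=3.6,interpolation=cv2.INTER_CUBIC))
```

```text
(no output)
```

View pics/w5c.png

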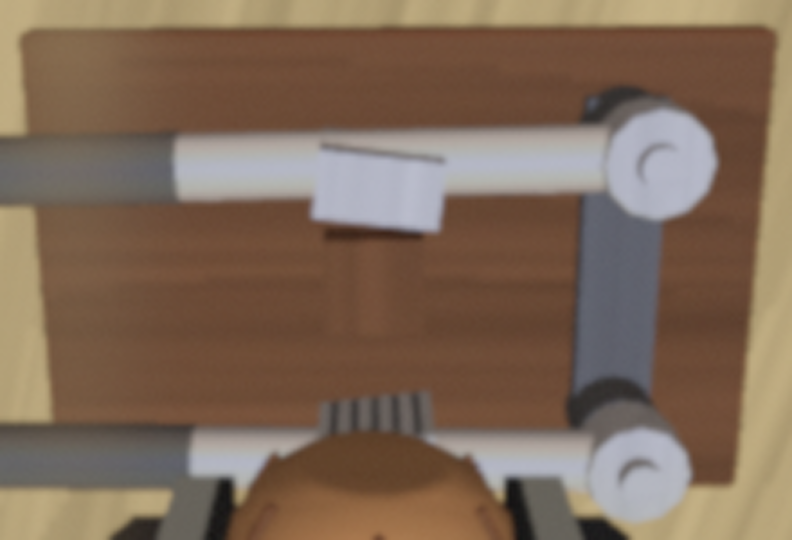

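Run:
```python
from h import *
np.set_printoptions(precision=4,suppress=True)
c=lambda x,y:(220+(x+.5)/3.6-.5,160+(y+.5)/3.6-.5)
d=lambda x,y:(240+x/4-.375,95+y/4-.375)
pr={'TL':((208,46),(22,35)),'TR':((781,46),(776,32)),'BR':((748,422),(735,484)),'pinL':((692,122),(662,165)),'pinR':((678,372),(640,478)),
'jL1':((442,158),(311,218)),'jL2':((534,170),(440,232)),'restBL':((431,284),(330,333)),'restBR':((508,284),(424,333)),'gL':((339,130),(175,168)),'gR':((339,366),(190,459))}
for n,(p,q) in pr.items(): 
    x,e=tri([('w1.png',*d(*p)),('w5.png',*c(*q))]); print(n,x,e)
for n,z in(('TL',.008),('TR',.008),('BR',.008),('restBL',.018),('restBR',.018),('pinL',.048),('pinR',.048),('gL',.041),('gR',.041)): print(n,onz('w5.png',*c(*pr[n][1]),z), onz('w1.png',*d(*pr[n][0]),z))
T=onz('w5.png',*c(22,35),.008);B=onz('w5.png',*c(735,484),.008);print((T+B)/2)
A=np.radians(15.4);print('rest from BL BR', (onz('w5.png',*c(330,333),.018)+onz('w5.png',*c(424,333),.018))/2+.01*np.array([-np.sin(A),np.cos(A),0]))
```

```text
TL [ 0.5415 -0.1301  0.0067] 4.784975648483339e-06
TR [ 0.6839 -0.0908  0.0066] 0.00015887366979327948
BR [ 0.7106 -0.1852  0.0063] 8.590623530126078e-05
pinL [ 0.6606 -0.1169  0.0414] 0.000886220519526926
pinR [ 0.6765 -0.1739  0.0435] 2.1708780161224166e-05
jL1 [ 0.6046 -0.1407  0.0465] 0.0001418184724320337
jL2 [ 0.6267 -0.1375  0.0454] 0.00011286298704965633
restBL [ 0.6144 -0.1721  0.0124] 0.0010130149475586394
restBR [ 0.6334 -0.1664  0.0144] 0.00025558557696724174
gL [ 0.5792 -0.141   0.0359] 0.0004320479124981449
gR [ 0.5945 -0.1961  0.0357] 0.0005257210492642048
TL [ 0.5419 -0.1298  0.008 ] [ 0.5417 -0.1301  0.008 ]
TR [ 0.6836 -0.0907  0.008 ] [ 0.6835 -0.091   0.008 ]
BR [ 0.7099 -0.1845  0.008 ] [ 0.7099 -0.185   0.008 ]
restBL [ 0.6148 -0.1702  0.018 ] [ 0.6132 -0.1716  0.018 ]
restBR [ 0.6331 -0.1653  0.018 ] [ 0.6327 -0.1662  0.018 ]
pinL [ 0.6594 -0.1158  0.048 ] [ 0.6585 -0.1175  0.048 ]
pinR [ 0.6749 -0.1721  0.048 ] [ 0.6752 -0.1735  0.048 ]
gL [ 0.5794 -0.1396  0.041 ] [ 0.5795 -0.1411  0.041 ]
gR [ 0.5942 -0.1934  0.041 ] [ 0.5946 -0.1954  0.041 ]
[ 0.6259 -0.1572  0.008 ]
rest from BL BR [ 0.6213 -0.1581  0.018 ]
```

>>> {"name": "step_arm", "arguments": {"steps": "0.2 0 0 0 0 0 0.5;0.2 0 -2 0 0 0 0.5;0.2 0 -4 0 0 0 0.5;0.2 0 -5 0 0 0 0.5;0.2 0 -5 0 0 0 0.5;0.2 0 -5 0 0 0 0.5"}}

```text
clock: 5.87
tool_pos: [0.62, -0.1571, 0.0639]
eef_rot: [-1.901, -2.498, 0.0]
ft_force: [0.9, 0.2, 0.7]
width: 0.0328
```

Run:
```python
from h import *
np.set_printoptions(precision=4,suppress=True)
snap('wrist','w6.png');s=r.sense(); print(s['tool_pos'],s['eef_rot'],s['width'],s['ft_force'])
```

```text
[ 0.6211 -0.1577  0.0652] [1.9027 2.4999 0.0009] 0.033623015380142646 [ 0.2167 -0.5838  0.3097]
```

View pics/w6.png

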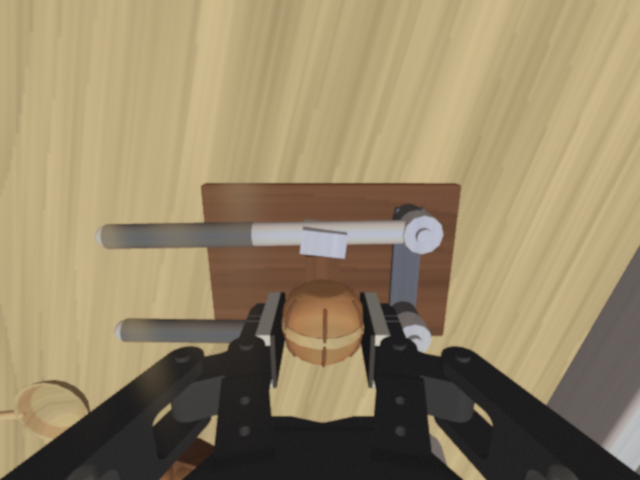

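>>> {"name": "step_arm", "arguments": {"steps": "0 -0.1 -1 0 0 0 0.5;0 -0.1 -2 0 0 0 0.5;0 -0.1 -3 0 0 0 0.5;0 -0.1 -3.5 0 0 0 0.5;0 -0.1 -3.8 0 0 0 0.5;0 -0.1 -3.8 0 0 0 0.5"}}

```text
clock: 6.42
tool_pos: [0.62, -0.1584, 0.0256]
eef_rot: [-1.901, -2.498, 0.0]
ft_force: [-1.0, 0.4, -0.8]
width: 0.0332
```

Run:
```python
from h import *
np.set_printoptions(precision=4,suppress=True)
snap('wrist','w7.png');snap('scene','s7.png');s=r.sense(); print(s['tool_pos'],s['eef_rot'],s['width'],s['ft_force'])
a=cv2.imread('pics/s7.png');cv2.imwrite('pics/s7c.png',cv2.resize(a[300:460,100:300],None,fx=4,fy=3.75,interpolation=cv2.INTER_CUBIC))
```

```text
[ 0.621  -0.1588  0.027 ] [-1.9026 -2.4996 -0.0008] 0.03300538896576351 [ 0.0258  0.0924 -0.414 ]
```

View pics/w7.png

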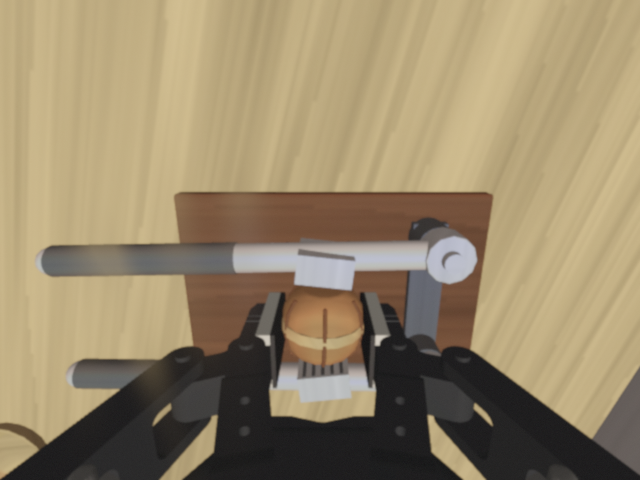

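View pics/s7c.png

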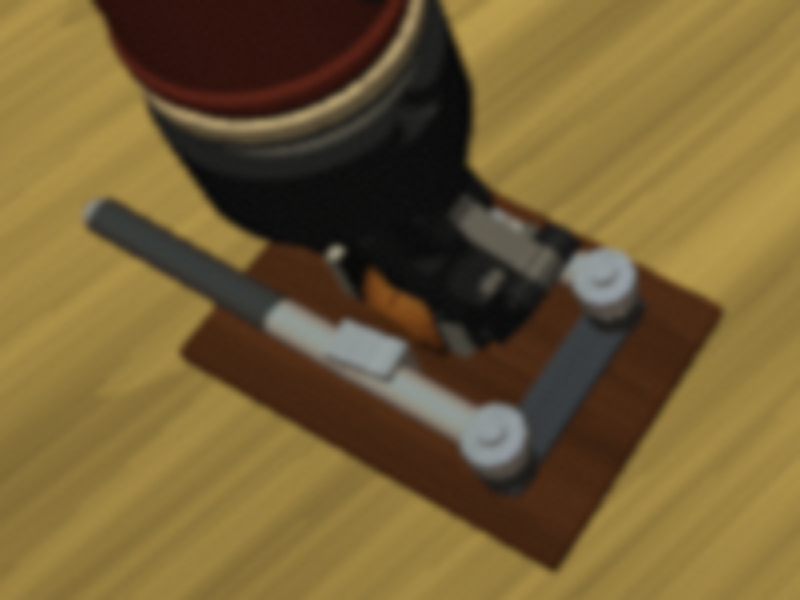

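Wrist view: the nut at (322,325) is between the jaws, which are at (325,268) and (325,385), with a gap at each end. I'll lower it the last few mm until contact.

>>> {"name": "step_arm", "arguments": {"steps": "0 0 -0.2 0 0 0 0.5;0 0 -0.3 0 0 0 0.5;0 0 -0.35 0 0 0 0.5;0 0 -0.35 0 0 0 0.5"}}

```text
clock: 6.85
tool_pos: [0.6213, -0.1589, 0.0237]
eef_rot: [1.903, 2.5, 0.001]
ft_force: [-0.2, -0.2, 0.5]
width: 0.0333
```

>>> {"name": "step_arm", "arguments": {"steps": "0 0 -0.1 0 0 0 0.5;0 0 -0.1 0 0 0 0.5;0 0 -0.1 0 0 0 0.5"}}

```text
clock: 7.1
tool_pos: [0.6213, -0.159, 0.0237]
eef_rot: [1.903, 2.5, 0.001]
ft_force: [-2.3, 1.4, 5.2]
width: 0.0333
```

Contact at about 5 N. I'll release gently, opening only as far as needed to clear the hinges.

>>> {"name": "step_arm", "arguments": {"steps": "0 0 0 0 0 0 0.2;0 0 0 0 0 0 0.14;0 0 0 0 0 0 0.08;0 0 0 0 0 0 0.02;0 0 0 0 0 0 -0.05;0 0 0 0 0 0 -0.1;0 0 0 0 0 0 -0.1;0 0 0 0 0 0 -0.1"}}

```text
clock: 7.77
tool_pos: [0.6213, -0.1589, 0.0236]
eef_rot: [1.903, 2.5, 0.001]
ft_force: [-0.3, 0.5, 0.6]
width: 0.0472
```

Run:
```python
from h import *
np.set_printoptions(precision=4,suppress=True)
snap('wrist','w8.png');s=r.sense(); print(s['tool_pos'],s['eef_rot'],s['width'],s['ft_force'])
```

```text
[ 0.6213 -0.159   0.0237] [1.9027 2.4997 0.0007] 0.04672365299083421 [-0.0778 -0.3925 -0.099 ]
```

View pics/w8.png

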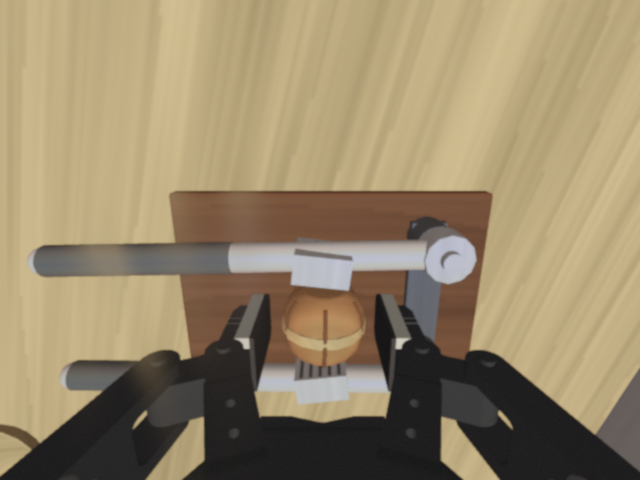

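Released; the nut rests at (323,327) between the jaws. I'll lift, then turn to the squeeze pose.

>>> {"name": "step_arm", "arguments": {"steps": "0 0 2 0 0 0 -0.1;0 0 5 0 0 0 -0.1;0 0 9 0 0 0 -0.1;-3 -1 10 0 0 -10 -1;-7.3 -2 10 0 0 -90 -1;-7.3 -2 10 0 0 -90 -1;-7.3 -2 10 0 0 -90 -1;-7.3 -2 10 0 0 -90 -1;-7.3 -2 10 0 0 -90 -1;-7.3 -2 10 0 0 -90 -1;-7.3 -2 10 0 0 -90 -1;-7.3 -2 10 0 0 -90 -1;-7.3 -2 10 0 0 -90 -1;-7.3 -2 10 0 0 -90 -1;-7.3 -2 10 0 0 -90 -1;-7.3 -2 10 0 0 -90 -1;-7.3 -2 10 0 0 -90 -1;-7.3 -2 10 0 0 -90 -1;-7.3 -2 10 0 0 -90 -1"}}

```text
clock: 9.4
tool_pos: [0.5483, -0.1789, 0.1237]
eef_rot: [3.112, 0.425, 0.001]
ft_force: [-0.8, -0.4, 0.1]
width: 0.0852
```

Run:
```python
from h import *
np.set_printoptions(precision=4,suppress=True)
snap('wrist','w9.png');s=r.sense(); print(s['tool_pos'],s['eef_rot'],s['width'],s['ft_force'],s['joint_positions'])
rv=cv2.Rodrigues(s['eef_rot'])[0]; print('tool y yaw',np.degrees(np.arctan2(rv[1,1],rv[0,1])))
```

```text
[ 0.5483 -0.1789  0.1236] [3.1125 0.4241 0.0004] 0.08538208983590195 [-0.0139 -0.4015  0.4528] [-0.437   0.2306  1.8132 -0.0002  1.0974  0.863 ]
tool y yaw -74.48065863245198
```

View pics/w9.png

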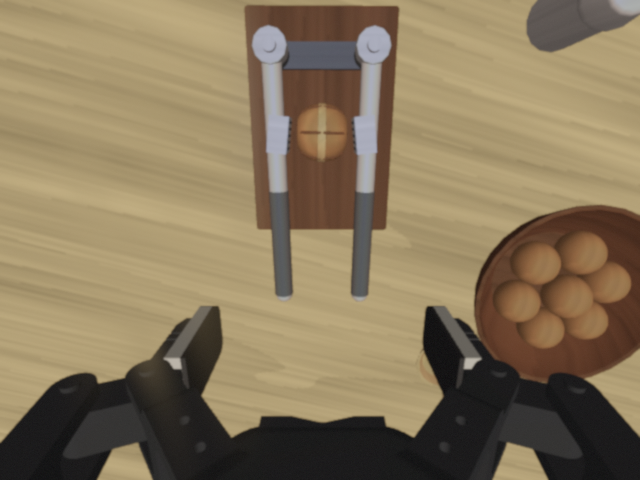

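Run:
```python
from h import *
np.set_printoptions(precision=4,suppress=True)
A=np.radians(15.4);X=np.array([np.cos(A),np.sin(A)]);Y=np.array([-X[1],X[0]]);R0=np.array([.6205,-.1588])
f=lambda p:np.array([(p[:2]-R0)@X,(p[:2]-R0)@Y])
for n,u,v,z in [('bowl',475,300,.03),('bowl hi',475,300,.05),('bowl2',485,340,.05),('strainer',425,365,.005),('nutend L',297,132,.035),('nutend R',348,132,.035),('jawL',290,135,.046),('jawR',355,135,.046),('jawLout',268,118,.046),('tipL out',276,298,.035),('tipR out',368,298,.035),('tipL',284,298,.035),('tipR',360,298,.035),('g',282,220,.04),('g',362,220,.04)]:
    print(n,f(onz('w9.png',u,v,z))*1000)
print('tcp',f(r.sense()['tool_pos'])*1000)
```

```text
bowl [-117.4234 -115.9141]
bowl hi [-107.101  -106.1457]
bowl2 [-138.7457 -117.6017]
strainer [-194.2462  -92.5986]
nutend L [ 2.3781 14.7542]
nutend R [  2.4621 -17.3834]
jawL [ 0.7227 18.2457]
jawR [  0.8247 -20.8554]
jawLout [10.3354 31.0464]
tipL out [-113.5682   32.3673]
tipR out [-113.4065  -34.9438]
tipL [-113.5542   26.5148]
tipR [-113.4206  -29.09  ]
g [-53.4942  25.4771]
g [-53.3607 -27.7547]
tcp [-74.9547  -0.1948]
```

Wrist view: the nut is at (322,132), centred between the jaws at 290 and 355. The bars end at (284,298) and (360,298), and the bowl clears by about 45 mm. I'll lower over the handles.

>>> {"name": "step_arm", "arguments": {"steps": "0 -0.1 -3 0 0 0 -1;0 -0.1 -6 0 0 0 -1;0 -0.1 -8 0 0 0 -1;0 -0.1 -9.5 0 0 0 -1;0 -0.1 -10.2 0 0 0 -1;0 -0.1 -10.2 0 0 0 -1;0 -0.1 -10.2 0 0 0 -1", "force": 20}}

```text
clock: 10.03
tool_pos: [0.5486, -0.18, 0.0219]
eef_rot: [3.112, 0.425, 0.001]
ft_force: [0.1, 0.2, -0.4]
width: 0.0858
```

Run:
```python
from h import *
np.set_printoptions(precision=4,suppress=True)
snap('wrist','w10.png');s=r.sense(); print(s['tool_pos'],s['eef_rot'],s['width'],s['ft_force'])
```

```text
[ 0.5493 -0.1804  0.0227] [3.1113 0.4245 0.003 ] 0.08542858405424889 [0.1228 0.0684 0.4547]
```

View pics/w10.png

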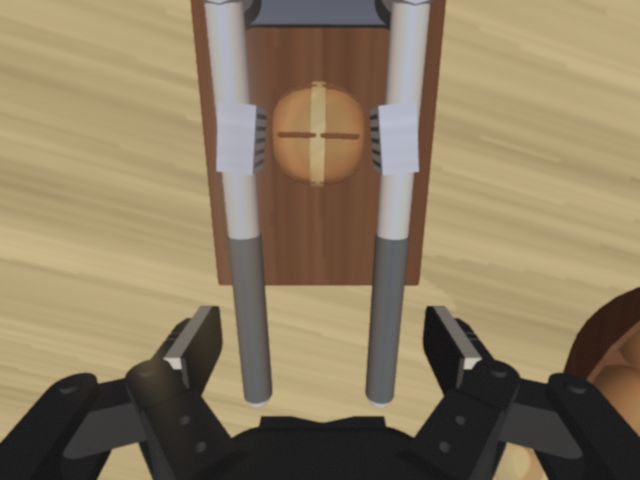

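Wrist view: both bars are inside the open fingers, and the nut at (318,135) sits between the jaws. I'll close in stages.

>>> {"name": "step_arm", "arguments": {"steps": "0 0 0 0 0 0 -0.7;0 0 0 0 0 0 -0.6;0 0 0 0 0 0 -0.55;0 0 0 0 0 0 -0.5;0 0 0 0 0 0 -0.45;0 0 0 0 0 0 -0.4;0 0 0 0 0 0 -0.35;0 0 0 0 0 0 -0.3;0 0 0 0 0 0 -0.25;0 0 0 0 0 0 -0.22;0 0 0 0 0 0 -0.2;0 0 0 0 0 0 -0.2;0 0 0 0 0 0 -0.2", "force": 20}}

```text
clock: 11.17
tool_pos: [0.5493, -0.1804, 0.0227]
eef_rot: [3.111, 0.425, 0.003]
ft_force: [0.1, -1.1, 1.1]
width: 0.0512
```

Run:
```python
from h import *
np.set_printoptions(precision=4,suppress=True)
snap('wrist','w11.png');s=r.sense(); print(s['tool_pos'],s['eef_rot'],s['width'],s['ft_force'])
```

```text
[ 0.5493 -0.1804  0.0227] [3.1113 0.4246 0.003 ] 0.05125446511128776 [-0.1941  0.5046  0.0933]
```

View pics/w11.png

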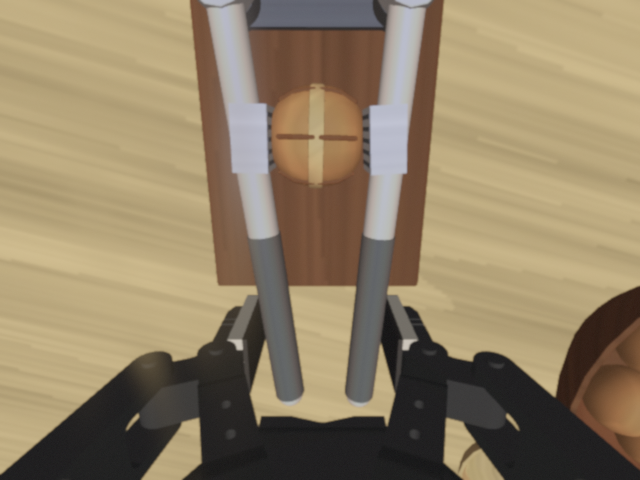

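Wrist view: the jaws at 270 and 368 are nearly touching the nut, which spans 272 to 363. I'll go in about 1 mm steps now.

>>> {"name": "step_arm", "arguments": {"steps": "0 0 0 0 0 0 -0.18;0 0 0 0 0 0 -0.18;0 0 0 0 0 0 -0.18"}}

```text
clock: 11.47
tool_pos: [0.5493, -0.1804, 0.0227]
eef_rot: [3.111, 0.425, 0.003]
ft_force: [-0.3, 0.5, 0.7]
width: 0.0502
```

>>> {"name": "step_arm", "arguments": {"steps": "0 0 0 0 0 0 -0.155;0 0 0 0 0 0 -0.155;0 0 0 0 0 0 -0.155"}}

```text
clock: 11.72
tool_pos: [0.5493, -0.1803, 0.0227]
eef_rot: [3.111, 0.425, 0.003]
ft_force: [-1.1, 0.3, 0.6]
width: 0.0495
```

>>> {"name": "step_arm", "arguments": {"steps": "0 0 0 0 0 0 -0.13;0 0 0 0 0 0 -0.13;0 0 0 0 0 0 -0.13"}}

```text
clock: 11.97
tool_pos: [0.5493, -0.1804, 0.0227]
eef_rot: [3.111, 0.425, 0.003]
ft_force: [-0.8, 0.5, 1.4]
width: 0.0485
```

>>> {"name": "step_arm", "arguments": {"steps": "0 0 0 0 0 0 -0.11;0 0 0 0 0 0 -0.11;0 0 0 0 0 0 -0.11"}}

```text
clock: 12.22
tool_pos: [0.5493, -0.1803, 0.0227]
eef_rot: [3.111, 0.425, 0.003]
ft_force: [-0.2, 0.0, -0.1]
width: 0.0474
```

>>> {"name": "step_arm", "arguments": {"steps": "0 0 0 0 0 0 -0.09;0 0 0 0 0 0 -0.09;0 0 0 0 0 0 -0.09"}}

```text
clock: 12.47
tool_pos: [0.5493, -0.1803, 0.0227]
eef_rot: [3.111, 0.425, 0.003]
ft_force: [0.5, -0.7, 0.1]
width: 0.0464
```

Run:
```python
from h import *
np.set_printoptions(precision=4,suppress=True)
s=r.sense(); print(s['width'],s['ft_force'],s['torque'])
```

```text
0.04636314484949559 [ 0.4844 -0.7448  0.1067] [ 0.0102 -0.0475  0.0183]
```

>>> {"name": "step_arm", "arguments": {"steps": "0 0 0 0 0 0 -0.07;0 0 0 0 0 0 -0.07;0 0 0 0 0 0 -0.07"}}

```text
clock: 12.72
tool_pos: [0.5492, -0.1803, 0.0227]
eef_rot: [3.111, 0.425, 0.003]
ft_force: [-0.3, 0.0, 0.4]
width: 0.0457
```

Run:
```python
from h import *
s=r.sense(); print(s['width']);snap('wrist','w12.png')
a=np.hstack([cv2.imread('pics/w%d.png'%i)[70:210,180:460] for i in (11,12)])
cv2.imwrite('pics/w12c.png',cv2.resize(a,(784,196),interpolation=cv2.INTER_CUBIC)); b=cv2.imread('pics/w12.png')[80:200,220:420]; cv2.imwrite('pics/w12d.png',cv2.resize(b,None,fx=4,fy=4,interpolation=cv2.INTER_CUBIC))
```

```text
0.0456759871017296
```

View pics/w12d.png

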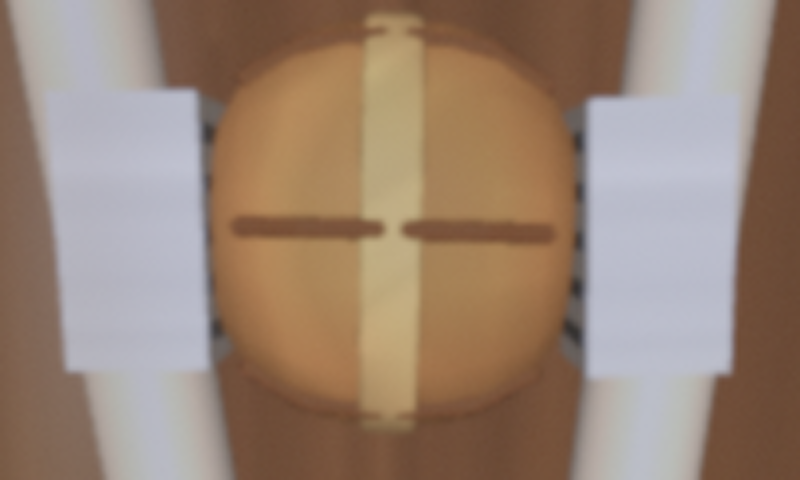

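Close-up: the nut spans 213 to 577 in the crop and the jaw faces reach 205 and 585, so contact is imminent. I'll continue.

>>> {"name": "step_arm", "arguments": {"steps": "0 0 0 0 0 0 -0.05;0 0 0 0 0 0 -0.05;0 0 0 0 0 0 -0.05"}}

```text
clock: 13.02
tool_pos: [0.5493, -0.1803, 0.0227]
eef_rot: [3.111, 0.425, 0.003]
ft_force: [-0.7, 0.5, 0.5]
width: 0.0446
```

>>> {"name": "step_arm", "arguments": {"steps": "0 0 0 0 0 0 -0.03;0 0 0 0 0 0 -0.03;0 0 0 0 0 0 -0.03"}}

```text
clock: 13.27
tool_pos: [0.5492, -0.1802, 0.0227]
eef_rot: [3.112, 0.425, 0.003]
ft_force: [-0.7, 0.6, 0.7]
width: 0.0442
```

Run:
```python
from h import *
s=r.sense(); print(s['width'],s['ft_force']);snap('wrist','w13.png')
b=cv2.imread('pics/w13.png')[80:200,220:420]; cv2.imwrite('pics/w13d.png',cv2.resize(b,None,fx=4,fy=4,interpolation=cv2.INTER_CUBIC))
```

```text
0.04416003430568848 [-0.66654827  0.57640292  0.72050473]
```

View pics/w13d.png

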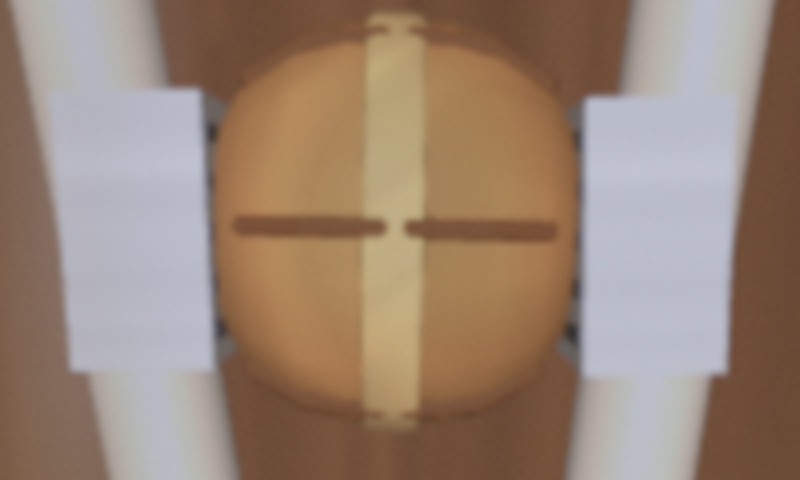

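>>> {"name": "step_arm", "arguments": {"steps": "0 0 0 0 0 0 -0.01;0 0 0 0 0 0 -0.01;0 0 0 0 0 0 -0.01"}}

```text
clock: 13.57
tool_pos: [0.5493, -0.1801, 0.0229]
eef_rot: [3.112, 0.425, 0.003]
ft_force: [-0.9, 0.4, 2.1]
width: 0.0433
```

>>> {"name": "step_arm", "arguments": {"steps": "0 0 0 0 0 0 0.01;0 0 0 0 0 0 0.01;0 0 0 0 0 0 0.01"}}

```text
clock: 13.82
tool_pos: [0.5492, -0.18, 0.0229]
eef_rot: [3.112, 0.425, 0.002]
ft_force: [-1.0, 2.0, 3.6]
width: 0.0423
```

Run:
```python
from h import *
s=r.sense(); print(s['width'],s['ft_force'],s['torque']);snap('wrist','w14.png')
b=cv2.imread('pics/w14.png')[80:200,220:420]; cv2.imwrite('pics/w14d.png',cv2.resize(b,None,fx=4,fy=4,interpolation=cv2.INTER_CUBIC))
```

```text
0.042313542982336964 [-0.97522851  2.04970483  3.62866   ] [0.28767142 0.14526453 0.01671952]
```

View pics/w14d.png

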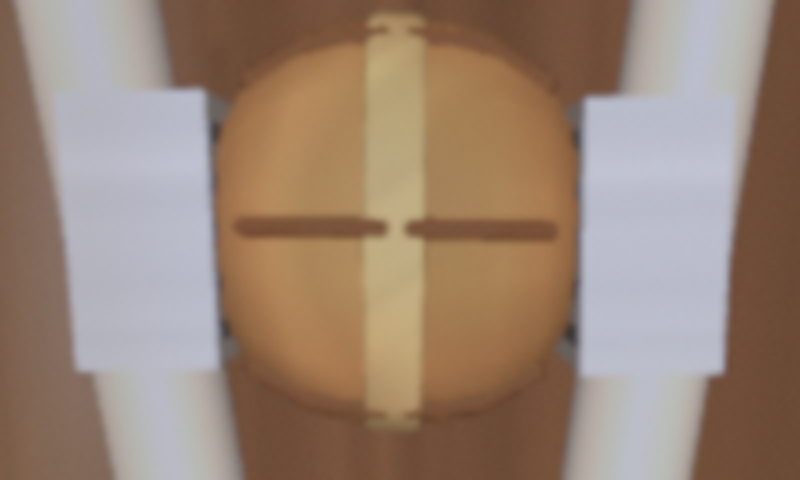

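View pics/w14.png

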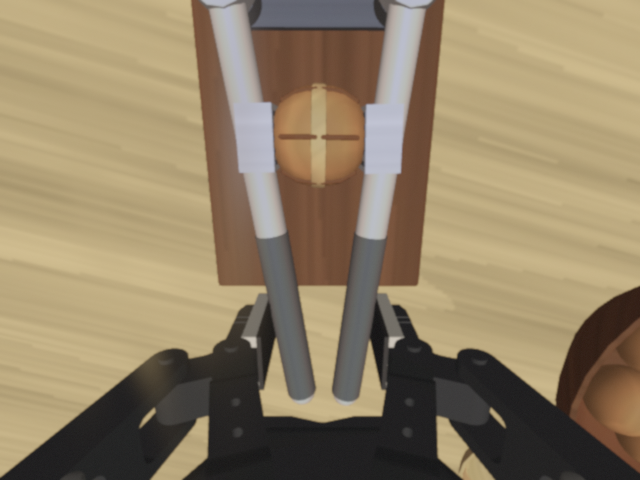

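Close-up: the jaw edges at 212 and 581 now meet the nut's blunt ends (218 and 577), and wrist force is starting to rise. I'll use finer steps.

>>> {"name": "step_arm", "arguments": {"steps": "0 0 0 0 0 0 0.03;0 0 0 0 0 0 0.03;0 0 0 0 0 0 0.03"}}

```text
clock: 14.12
tool_pos: [0.5492, -0.1798, 0.0231]
eef_rot: [3.112, 0.425, 0.002]
ft_force: [-1.1, 2.6, 4.8]
width: 0.0415
```

>>> {"name": "step_arm", "arguments": {"steps": "0 0 0 0 0 0 0.05;0 0 0 0 0 0 0.05;0 0 0 0 0 0 0.05"}}

```text
clock: 14.37
tool_pos: [0.5492, -0.1797, 0.0232]
eef_rot: [3.112, 0.425, 0.002]
ft_force: [-2.1, 2.8, 5.7]
width: 0.0414
```

The width is stalling: commanded 40.6 mm, measured 41.4. Contact is loading.

>>> {"name": "step_arm", "arguments": {"steps": "0 0 0 0 0 0 0.06;0 0 0 0 0 0 0.06;0 0 0 0 0 0 0.06"}}

```text
clock: 14.62
tool_pos: [0.5492, -0.1796, 0.0233]
eef_rot: [3.113, 0.425, 0.002]
ft_force: [-1.7, 2.4, 4.1]
width: 0.0404
```

>>> {"name": "step_arm", "arguments": {"steps": "0 0 0 0 0 0 0.07;0 0 0 0 0 0 0.07;0 0 0 0 0 0 0.07"}}

```text
clock: 14.87
tool_pos: [0.5491, -0.1795, 0.0233]
eef_rot: [-3.113, -0.425, -0.002]
ft_force: [-1.5, 3.6, 5.5]
width: 0.0402
```

>>> {"name": "step_arm", "arguments": {"steps": "0 0 0 0 0 0 0.08;0 0 0 0 0 0 0.08;0 0 0 0 0 0 0.08"}}

```text
clock: 15.12
tool_pos: [0.5491, -0.1794, 0.0234]
eef_rot: [-3.112, -0.425, -0.002]
ft_force: [-1.8, 1.2, 6.0]
width: 0.0398
```

Run:
```python
from h import *
s=r.sense(); print(s['width'],s['ft_force'],s['torque'])
for i in (15,):
    snap('wrist','w15.png'); print(r.sense()['width']); snap('wrist','w15b.png'); print(r.sense()['width'])
b=cv2.imread('pics/w15.png')[80:200,220:420]; cv2.imwrite('pics/w15d.png',cv2.resize(b,None,fx=4,fy=4,interpolation=cv2.INTER_CUBIC))
```

```text
0.03977382465863747 [-1.76613595  1.16533726  6.01943758] [0.44963775 0.21331491 0.0823742 ]
0.03961963587422946
0.03956651300465406
```

View pics/w15d.png

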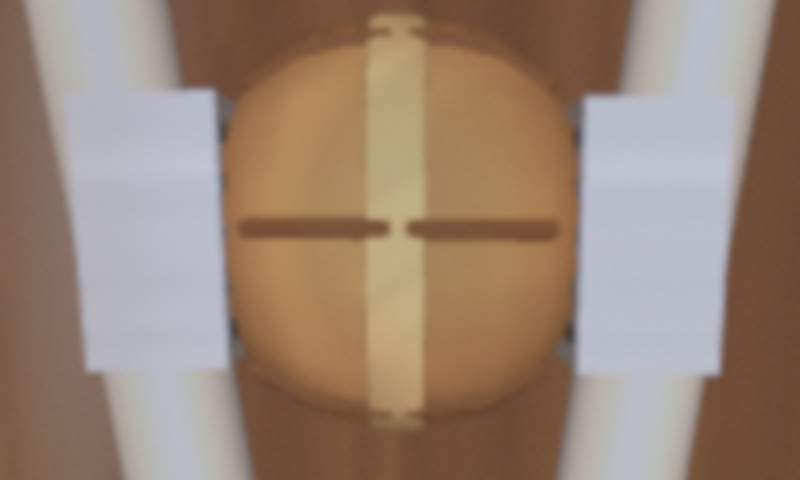

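Close-up: the left jaw edge is at 221 and the right at 580, a gap of 359 px against 369 before. The nut's left end moved from 218 to 224 while the seam moved only 2 px, so the shell may be starting to give. I'll continue in small steps.

>>> {"name": "step_arm", "arguments": {"steps": "0 0 0 0 0 0 0.09;0 0 0 0 0 0 0.1;0 0 0 0 0 0 0.1;0 0 0 0 0 0 0.1"}}

```text
clock: 15.55
tool_pos: [0.5492, -0.1794, 0.0235]
eef_rot: [-3.112, -0.426, -0.002]
ft_force: [-2.5, 3.2, 5.3]
width: 0.0388
```

```bash
cat > m.py <<'E'
from h import *
import sys
def edges(f):
    a=cv2.imread('pics/'+f).astype(float); o=[]
    g=cv2.cvtColor(a.astype(np.uint8),cv2.COLOR_BGR2HSV)[...,1].astype(float)
    b=g[130:142].mean(0)   # saturation: jaw grey vs nut brown
    d=np.gradient(cv2.GaussianBlur(b[None],(0,0),1.0)[0])
    L=240+np.argmax(d[240:300]); Rr=340+np.argmin(d[340:400])
    sub=lambda i:i+0.5*(abs(d[i-1])-abs(d[i+1]))/(abs(d[i-1])-2*abs(d[i])+abs(d[i+1]))
    return round(sub(L),2),round(sub(Rr),2),round(sub(Rr)-sub(L),2)
if __name__=='__main__':
    n=sys.argv[1]
    snap('wrist',n+'.png'); s=r.sense(); print(s['clock'],s['width'],s['ft_force'],s['torque'])
    for f in ['w11','w12','w13','w14','w15','w15b',n]: print(f,edges(f+'.png'))
    b=cv2.imread('pics/'+n+'.png')[80:200,220:420]; cv2.imwrite('pics/'+n+'d.png',cv2.resize(b,None,fx=4,fy=4,interpolation=cv2.INTER_CUBIC))
E
python3 m.py w16
```

```text
15.6 0.0384915171389894 [-2.11102263  2.27365503  4.84210721] [0.45696677 0.18431831 0.05996744]
w11 (np.float64(270.43), np.float64(362.68), np.float64(92.25))
w12 (np.float64(272.05), np.float64(363.72), np.float64(91.67))
w13 (np.float64(272.93), np.float64(363.83), np.float64(90.9))
w14 (np.float64(273.78), np.float64(363.72), np.float64(89.94))
w15 (np.float64(276.0), np.float64(363.54), np.float64(87.54))
w15b (np.float64(276.0), np.float64(363.53), np.float64(87.53))
w16 (np.float64(276.69), np.float64(362.95), np.float64(86.26))
```

View pics/w16d.png

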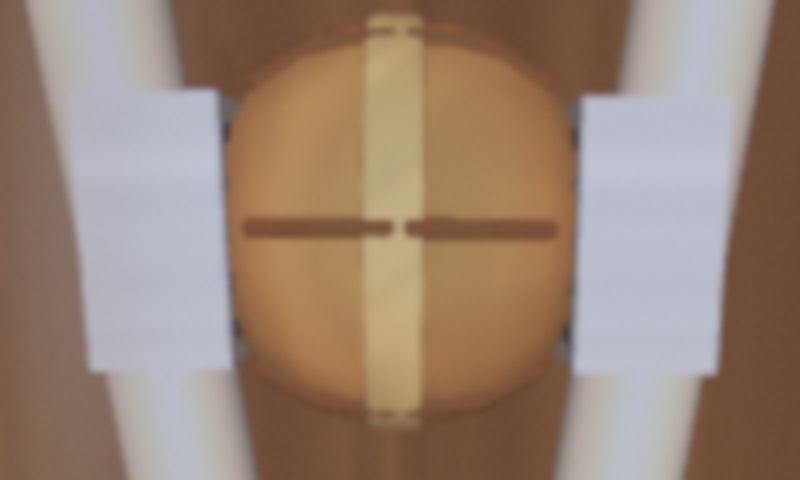

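The left groove is now sliding towards the seam, with the centre gap between grooves down from 18 to 12 px, so the shell is giving. I'll measure the cave-in by sub-pixel tracking of the grooves.

```bash
cat > g.py <<'E'
from h import *
import sys
def half(f):
    a=cv2.cvtColor(cv2.imread('pics/'+f),cv2.COLOR_BGR2GRAY)
    return a
ref=half('w12.png')
# templates: left groove's outer tip, right groove's outer tip, seam
T={'L':(272,128,24,16),'R':(340,128,24,16),'S':(305,88,24,22)}
def track(f):
    a=half(f).astype(np.float32); o={}
    for k,(x,y,w,h) in T.items():
        t=cv2.resize(ref[y:y+h,x:x+w],None,fx=8,fy=8,interpolation=cv2.INTER_CUBIC)
        p=cv2.resize(half(f)[y-6:y+h+6,x-8:x+w+8],None,fx=8,fy=8,interpolation=cv2.INTER_CUBIC)
        c=cv2.matchTemplate(p,t,cv2.TM_CCOEFF_NORMED); _,m,_,l=cv2.minMaxLoc(c)
        o[k]=((l[0]-64)/8,(l[1]-48)/8,round(float(m),3))
    return o
def prof(f):
    a=half(f)
    a=cv2.GaussianBlur(a,(0,0),.6)
    rows=a[133:142,:].min(0).astype(float)
    return rows
for f in sys.argv[1:]:
    o=track(f+'.png'); print(f,o,'shrink px',o['L'][0]-o['R'][0])
    print('   ',prof(f+'.png')[272:364].astype(int)[36:56])
E
python3 g.py w10 w11 w12 w13 w14 w15 w16
python3 - <<'E'
from h import *
f='w12.png'
A=np.radians(15.4);X=np.array([np.cos(A),np.sin(A),0]);Y=np.array([-X[1],X[0],0]);c=np.array([.6205,-.1588,.052])
p=proj(f,[c,c+.01*Y,c-.01*Y,c+[0,0,-.006],c+[0,0,-.006]+.01*Y]);print(p)
E
```

```text
w10 {'L': (0.0, -2.0, 0.993), 'R': (0.625, -1.75, 0.991), 'S': (0.0, -2.25, 0.997)} shrink px -0.625
    [ 88  88  89  90  90  92  98 115 140 159 163 151 128 104  93  91  89  88
  87  87]
w11 {'L': (-1.125, 0.0, 0.994), 'R': (-1.25, 0.0, 0.996), 'S': (-1.5, 0.0, 0.996)} shrink px 0.125
    [ 93  95  96  97 100 112 136 161 170 168 151 122 101  95  94  93  93  92
  92  93]
w12 {'L': (0.0, 0.0, 1.0), 'R': (0.0, 0.0, 0.999), 'S': (0.0, 0.0, 1.0)} shrink px 0.0
    [ 92  92  94  95  97  98 103 120 147 166 170 158 134 110  99  95  94  94
  93  91]
w13 {'L': (0.875, -0.125, 0.995), 'R': (0.625, -0.5, 0.991), 'S': (0.5, -0.25, 0.997)} shrink px 0.25
    [ 92  93  95  95  96  97  99 111 135 159 170 169 153 126 105  97  95  94
  92  91]
w14 {'L': (1.875, 0.125, 0.982), 'R': (0.375, -0.625, 0.981), 'S': (0.5, -0.125, 0.996)} shrink px 1.5
    [ 93  92  94  95  96  97  99 107 127 152 168 169 155 130 107  98  95  94
  92  92]
w15 {'L': (4.25, 0.25, 0.942), 'R': (0.25, -0.75, 0.969), 'S': (0.75, 0.125, 0.994)} shrink px 4.0
    [ 92  92  93  94  95  96  97 100 112 137 160 168 160 137 112  99  95  94
  93  92]
w16 {'L': (4.875, 0.25, 0.952), 'R': (-0.375, -0.75, 0.966), 'S': (0.125, 0.25, 0.993)} shrink px 5.25
    [ 92  93  96  97  98  98  98  98 101 113 138 156 151 126 105  97  95  93
  92  91]
[[313.73570405 144.49556355]
 [281.55340889 144.41065844]
 [345.90455524 144.5804332 ]
 [314.12923766 143.76304312]
 [283.55936769 143.68224639]]
```

Groove-gap tracking: cave-in is about 0.1 mm at width 39.6 mm and about 0.5 mm at 38.5 mm, as expected from 0.4 mm of shell per mm of width. Target is about 2.2 mm of shell, a width of about 34.5 mm.

>>> {"name": "step_arm", "arguments": {"steps": "0 0 0 0 0 0 0.11;0 0 0 0 0 0 0.12;0 0 0 0 0 0 0.13;0 0 0 0 0 0 0.14;0 0 0 0 0 0 0.14;0 0 0 0 0 0 0.14"}}

```text
clock: 16.1
tool_pos: [0.5493, -0.1795, 0.0237]
eef_rot: [-3.113, -0.425, -0.002]
ft_force: [-1.8, 1.4, 5.5]
width: 0.0368
```

```bash
python3 m.py w17|sed -n '1p;$p'; python3 g.py w16 w17
```

```text
16.15 0.03704526083112914 [-2.26896438  2.60590971  5.94743197] [0.38039772 0.19754959 0.04885665]
w17 (np.float64(277.71), np.float64(361.39), np.float64(83.68))
w16 {'L': (4.875, 0.25, 0.952), 'R': (-0.375, -0.75, 0.966), 'S': (0.125, 0.25, 0.993)} shrink px 5.25
    [ 92  93  96  97  98  98  98  98 101 113 138 156 151 126 105  97  95  93
  92  91]
w17 {'L': (5.875, 0.125, 0.959), 'R': (-1.875, -0.875, 0.966), 'S': (-1.375, 0.25, 0.976)} shrink px 7.75
    [ 95  98  99  99  99  99  98  98  98  97  99 101  99  97  96  94  93  92
  92  92]
```

View pics/w17d.png

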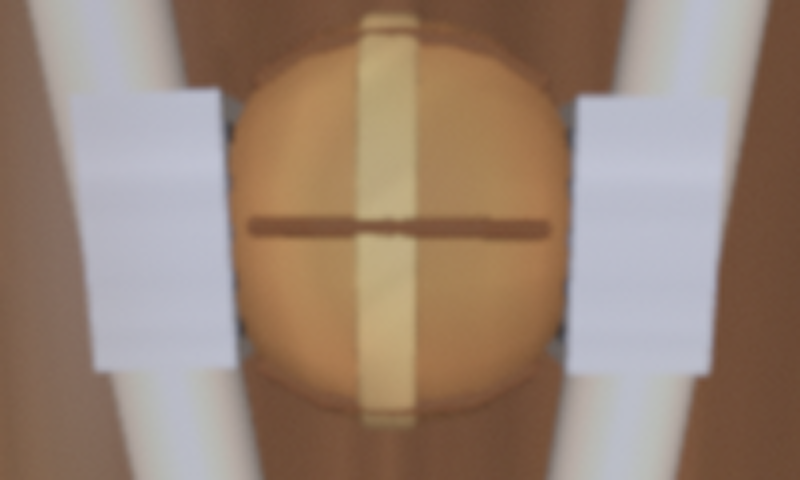

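Close-up: the grooves have met, groove span 302 px against 323 whole, so cave-in is about 1.2 to 1.6 mm. I'll take another 0.7 mm or so for margin on both sides, then stop.

>>> {"name": "step_arm", "arguments": {"steps": "0 0 0 0 0 0 0.15;0 0 0 0 0 0 0.16;0 0 0 0 0 0 0.17;0 0 0 0 0 0 0.18;0 0 0 0 0 0 0.18"}}

```text
clock: 16.57
tool_pos: [0.5495, -0.1798, 0.0238]
eef_rot: [3.112, 0.425, 0.003]
ft_force: [-2.3, 1.3, 4.8]
width: 0.0351
```

```bash
python3 m.py w18|sed -n '1p;$p'
```

```text
16.6167 0.03516259477427834 [-1.74770164  1.99021497  4.50188576] [0.38139276 0.24990458 0.00214027]
w18 (np.float64(278.7), np.float64(359.57), np.float64(80.86))
```

View pics/w18d.png

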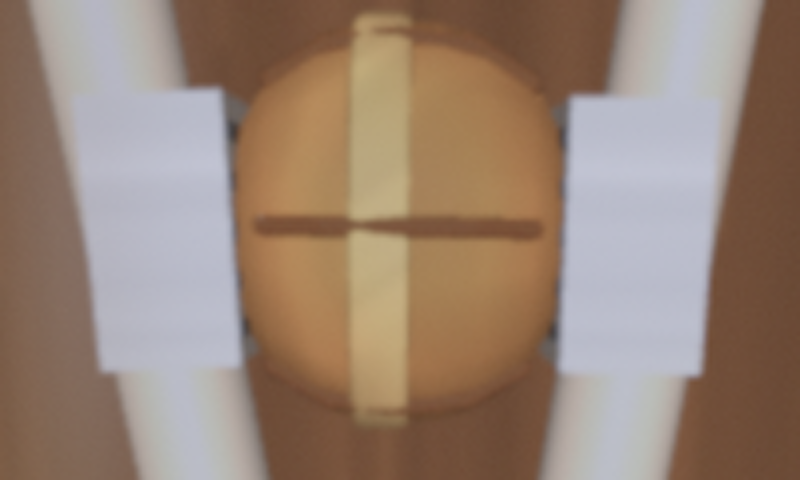

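Groove span is 286 px, so cave-in is about 2 to 2.9 mm, within the 1.2 to 4 mm window. I'll stop, release and lift away.

>>> {"name": "step_arm", "arguments": {"steps": "0 0 0 0 0 0 0.1;0 0 0 0 0 0 0;0 0 0 0 0 0 -0.2;0 0 0 0 0 0 -0.5;0 0 0 0 0 0 -1;0 0 0 0 0 0 -1;0 0 0 0 0 0 -1;0 0 0 0 0 0 -1;0 0 0 0 0 0 -1;0 0 0 0 0 0 -1"}}

```text
clock: 17.45
tool_pos: [0.5495, -0.1798, 0.0238]
eef_rot: [3.112, 0.425, 0.003]
ft_force: [0.3, -0.8, 0.6]
width: 0.0854
```

>>> {"name": "step_arm", "arguments": {"steps": "0 0 1 0 0 0 -1;0 0 3 0 0 0 -1;0 0 6 0 0 0 -1;0 0 10 0 0 0 -1;0 0 10 0 0 0 -1;0 0 10 0 0 0 -1;0 0 10 0 0 0 -1"}}

```text
clock: 18.03
tool_pos: [0.5498, -0.1798, 0.1248]
eef_rot: [3.111, 0.425, 0.005]
ft_force: [-0.5, -0.2, -0.2]
width: 0.0853
```

Run:
```python
from h import *
snap('wrist','w19.png');snap('scene','s19.png');snap('top','t19.png')
s=r.sense();print(s['tool_pos'],s['width'],s['ft_force'],s['clock'])
A=np.radians(15.4);X=np.array([np.cos(A),np.sin(A)]);Y=np.array([-X[1],X[0]]);R0=np.array([.6205,-.1588])
b=cv2.imread('pics/w19.png')[60:210,220:420]; cv2.imwrite('pics/w19d.png',cv2.resize(b,None,fx=4,fy=4,interpolation=cv2.INTER_CUBIC))
```

```text
[ 0.54815859 -0.17911978  0.1221876 ] 0.08536205448445663 [ 0.30682299 -0.16834466 -0.71158997] 18.1833
```

View pics/w19d.png

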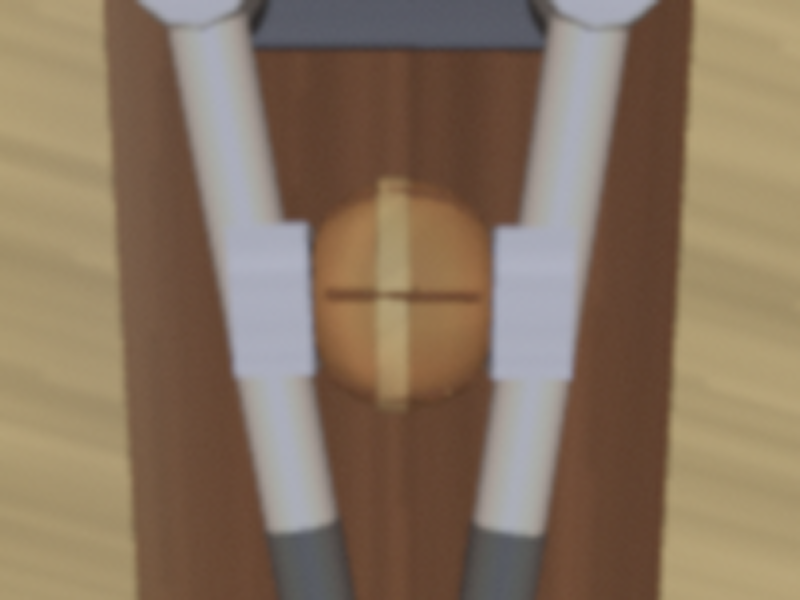

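View pics/s19.png

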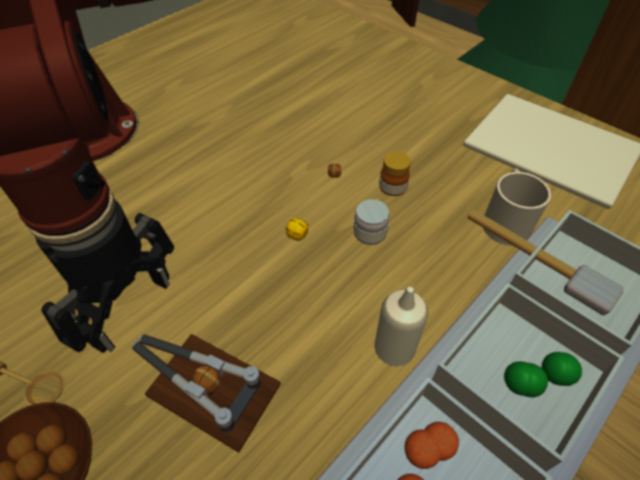

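The nut sits on the rest between the jaws at (204,378) in the scene view. The jar and tin are unmoved and the gripper is clear, so I'm handing in.

Run:
```python
from h import *
for n,(x,y) in {'jar/tin':(330,140)}.items():
    a=cv2.imread('pics/scene0.png')[140:250,345:420].astype(int);b=cv2.imread('pics/s19.png')[140:250,345:420].astype(int);print('diff',np.abs(a-b).mean())
print(r.sign_off())
```

```text
diff 4.768525252525253
the job is handed in; nothing more can be done
None
```

I set the larger brown walnut on the rest with its blunt ends facing the jaws and let go. Then I squeezed the handles in small steps until the shell gave, stopped, let go and lifted clear. The job was handed in at about 18 s of the 54 s allowed.

**Cracked nut:** in the last pictures it sits on the rest between the jaws. My estimates of how far the shell caved in ranged from about 2.0 mm (from the finger width) to about 2.9 mm (from tracking the grooves on the nut). They disagree by almost 1 mm, but both lie inside the 1.2 to 4 mm window. One rough length reading from the final wrist picture gave about 3 mm, also inside.

**The shell giving:** the force signal was weak and noisy. I judged the moment mainly from the two halves sliding together in the wrist camera. The wrist force read about 6 N at most.

**Jar and tin:** they look in the same place in the scene camera before and after. The picture difference over them was small (4.8 grey levels on average), which I took as noise rather than checking further.

**Release:** the gripper was fully open and about 10 cm above the handles, touching nothing, when I handed in.

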